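Gauge-check flanged ferrules and sort them

ROBOT

A 6-joint arm with a two-finger parallel gripper is mounted at the origin on a cart in front of the work surface, level with it; the furniture and walls round the work are solid. World frame = base frame: x ahead of the robot, y to its left, z up, the work surface at z = 0. Lengths are in mm, angles in rad, forces in N, time in s.
With the tool pointing down it reaches from about 300 to 775 mm from the base axis. Payload 14.6 kg.
Tool frame: the origin (TCP) lies at the very end of the fingers, on their centre line; the grasp point (between the pads) lies 19 mm behind it; z points along the fingers, y is the line along which they close (so a half turn about z gives the same grasp; the last joint's range is limited). The gripper opens to 94 mm and grips with 3 to 60 N. Pads are 16 mm wide; open, the fingers measure 119 mm over their backs; the gripper's body (75 mm by 177 mm) begins 78 mm behind the grasp point.
Start: joints at [1.2, 0.3, 1.521, -0, 1.321, -0.067], TCP at [164.529, 524.804, 205.446] pointing down, gripper open.
Joint ranges: [-3.03, 3.03], [-0.79, 2.21], [0.23, 2.52], [-1.04, 4.18], [0, 3.07], [-2.55, 2.55]. Speed limits (rad/s): [2.22, 2.22, 2.57, 3.14, 3.14, 3.14].

INTERFACE

Orientations are given as [roll, pitch, yaw] about the fixed x, y, z axes, in that order (R = Rz(yaw) Ry(pitch) Rx(roll)).
In Python, from cell import manip, camera, get_calibration gives the robot as it stands. The module is installed in compiled form; this text tells all that it offers.
- The arm moves only by the tool jog_arm, never from a script. Its argument "plan" is one flat list of numbers, 6 for each row, row after row: the shift along the world's x, y, z in m, then the turn, a rotation vector about the world's x, y, z in degrees. A call has 1 to 20 rows; each row is the pose to reach, as a shift and turn from the pose commanded when the call began; what a row does not reach only later rows make up. A row lasts 1/10 s, in which the tool goes at most 50 mm and 8.59 degrees, less where a joint would pass 70% of its speed; a pose out of reach is approached as far as the arm can. A call with a gripper value outside its range is refused whole. "claw" is the finger opening in m, from 0 to 0.094, set as the call begins (left out, the last holds). The fingers move at their own pace and stop on an object; "force" is the grip in N (left out, the last holds). Time passes only in rows, so rows that repeat a pose let the fingers close. It gives the time, the measured TCP pose, the force, the opening and the grip force at its end, in the units of the state.
- manip.read_state(): the state, without advancing time (a new reading comes with each control period).
- camera(name): name is "scene" or "top" or "wrist"; returns (picture, depth): 400x640x3 uint8, red, green, blue; 400x640 float32, mm along the optical axis (not along the pixel's ray), 0 where there is no reading.
- get_calibration(name): a dict with "fx", "fy", "cx", "cy" (pixels), "origin" and "attitude" of the camera in the world. Camera axes: x right, y down, z forward; pixel columns grow to the right and rows downward; lengths in mm; the calibration is good to about 2 mm. A picture is of the moment at which its call begins: read the wrist's pose just before it. get_calibration takes no time and is no camera call; for the wrist camera it gives the pose at the moment of the call.
- manip.sign_off(): hands the job in; it is judged then, once.
The state is a dict: "clock": time; "joints": joint angles; "qd": joint speeds; "effort": joint torques, N m; "eef_pos": TCP position; "eef_rot": TCP orientation; "wrist_force": force on the tool from outside, world axes, zero at the start; "moment": the same for the moment, N m; "finger_gap": finger opening in mm; "finger_force": force on a finger pad.
Only numpy, scipy, OpenCV 4.12 (cv2) and the standard library are available. Lean on these libraries where they do the work, as an engineer would, in place of code of your own. Each camera call takes 0.05 s, during which the arm holds its last target. There are 200 camera calls.

TASK

Lower the gauge plate over the two locating pins of the grey base until it lies flush, then slide every ferrule as far as it will go onto a gauge pin of its own and let go, so that all of them stand on the gauge together. Then sort them: stand those that went fully down to the plate in the square tray and those that stopped part-way in the round dish, leaving the plate seated on the base and the roll of tape where it is.

Things in the scene. Friction and masses are not known exactly. Their poses are not given: they have to be found in the camera images.
- gauge_plate: loose aluminium plate, 90 (x) by 270 (y) by 12 mm, 0.7 kg, with four gauge pins in a row along y and in its middle an upright black grip bar 16 mm thick (x), 24 mm wide (y), its top 74 mm above the underside. 13 mm through holes at (x, y) = (-30, +79) and (+30, -79) mm take the locating pins; it also fits turned half round. Origin: centre of the underside
- fixture_base: grey fixture base fixed to the worktop, 100 mm (x) by 290 mm (y) by 15 mm, with two upright steel locating pins 10 mm in diameter at (x, y) = (-30, +79) and (+30, -79) mm that rise 23 mm above its top face, the last 6 mm tapered. Origin: centre of the underside; its x axis points about away from the robot, turned up to 0.2 rad
- seat (a point): centre of the fixture base's top face, where the centre of the plate's underside must come to rest; axes as the base
- gauge_0 (a point): foot of the first gauge pin (plate y = +115 mm), on its axis at the plate's top face; axes as the plate. All four are alike: 24.5 mm in diameter up to 25.5 mm above the plate, a 45-degree step 3 mm high, then 18.5 mm in diameter up to 45 mm, and a tapered nose, 8 mm across at the tip, ending at 55 mm
- gauge_1 (a point): foot of the second gauge pin (plate y = +43 mm), on its axis at the plate's top face; axes as the plate. A full-size ferrule slides down any pin until its flange rests on the plate; one held a little off-centre may catch on the step and needs a small sideways wiggle
- gauge_2 (a point): foot of the third gauge pin (plate y = -43 mm), on its axis at the plate's top face; axes as the plate. An undersize ferrule stops on the step of any pin, its underside about 27 mm above the plate, and stands there when let go
- gauge_3 (a point): foot of the fourth gauge pin (plate y = -115 mm), on its axis at the plate's top face; axes as the plate. 
- ferrule_a: bare metal ferrule with a closed top, standing open end down: 40 mm in diameter, 68 mm tall, with a flange 54 mm across and 8 mm thick round its foot, 90 g. Its blind hole, 58 mm deep, opens downwards: full size (27.5 mm) or undersize (22 mm); nothing outside tells which. Origin: centre of the underside, z up. 3 or 4 of the five are present
- ferrule_b: bare metal ferrule with a closed top, standing open end down: 40 mm in diameter, 68 mm tall, with a flange 54 mm across and 8 mm thick round its foot, 90 g. Its blind hole, 58 mm deep, opens downwards: full size (27.5 mm) or undersize (22 mm); nothing outside tells which. Origin: centre of the underside, z up. 3 or 4 of the five are present
- ferrule_c: bare metal ferrule with a closed top, standing open end down: 40 mm in diameter, 68 mm tall, with a flange 54 mm across and 8 mm thick round its foot, 90 g. Its blind hole, 58 mm deep, opens downwards: full size (27.5 mm) or undersize (22 mm); nothing outside tells which. Origin: centre of the underside, z up. 3 or 4 of the five are present
- ferrule_d: bare metal ferrule with a closed top, standing open end down: 40 mm in diameter, 68 mm tall, with a flange 54 mm across and 8 mm thick round its foot, 90 g. Its blind hole, 58 mm deep, opens downwards: full size (27.5 mm) or undersize (22 mm); nothing outside tells which. Origin: centre of the underside, z up. 3 or 4 of the five are present
- ferrule_e: bare metal ferrule with a closed top, standing open end down: 40 mm in diameter, 68 mm tall, with a flange 54 mm across and 8 mm thick round its foot, 90 g. Its blind hole, 58 mm deep, opens downwards: full size (27.5 mm) or undersize (22 mm); nothing outside tells which. Origin: centre of the underside, z up. 3 or 4 of the five are present
- tray_floor (a point): centre of the inner floor, 4 mm above the worktop, of the fixed square steel tray (150 by 150 mm outside, walls 4 mm thick, rim 19 mm above the worktop); x and y run along its sides
- dish_floor (a point): centre of the inner floor, 4 mm above the worktop, of the round white dish (150 mm across outside, wall 4 mm thick, rim 19 mm above the worktop, fixed)
- tape: roll of tape lying flat beyond the tray and dish on the right, a bystander, 104 mm across, 25 mm thick; origin at its underside
Not all that is in view belongs to the job. Leave any black or blue look-alike of the ferrule_d alone.

How it is judged:
By the outcome, as a careful person would: the job done as asked, in the order asked, and still so for the second after the job is handed in, with the robot touching nothing.
Of ferrule_a, ferrule_b, ferrule_c, ferrule_d, ferrule_e only 3 to 4 are there at a start; the rules pass over those that are not, and their reading is None.
At some moment in a run one of ferrule_a, ferrule_b, ferrule_c, ferrule_d, ferrule_e may be knocked a few centimetres aside while the robot is not near it.
It also fails if it takes over 210 s, if anything falls off the work surface, if the arm or the gripper's body presses on something with over 40 N, if the wrist force passes 120 N, or if a joint passes its speed limit or range.

## Working session

There is one attempt and no reset: what is moved stays moved. The work goes in short steps, Python scripts to look and compute and a tool call to move; the robot and the scene stay as the last step left them, time stands still between calls to the robot, and variables do not carry over. Pictures are saved under pics/ and viewed, at most 14 in all, crops included, and the job is handed in when it is done.

Besides the shell and the picture viewer there is one more tool, called after "Emit:" as name(argument=value, ...), one argument or row to a line, values as JSON. jog_arm: Moves the arm, as the interface text tells. Its arguments: {"type":"object","properties":{"plan":{"type":"array"},"claw":{"type":"number"},"force":{"type":"number"}},"required":["plan"]}

```bash
mkdir -p pics
cat > h.py <<'E'
import numpy as np, cv2
from cell import manip, camera, get_calibration
def shot(n,name=None):
    c=get_calibration(n); p,d=camera(n)
    if name: cv2.imwrite(f'pics/{name}.png',p[:,:,::-1])
    np.savez(f'pics/{n}_last.npz',p=p,d=d,**{k:np.array(v) for k,v in c.items()})
    return p,d,c
def R(c):
    a=np.array(c['attitude'],float)
    if a.shape==(3,3): return a
    from scipy.spatial.transform import Rotation as Ro
    return Ro.from_euler('xyz',a).as_matrix() if a.size==3 else Ro.from_quat(a).as_matrix()
def cloud(d,c):
    v,u=np.mgrid[:d.shape[0],:d.shape[1]]
    P=np.stack([(u-c['cx'])/c['fx']*d,(v-c['cy'])/c['fy']*d,d],-1)
    W=P@R(c).T+np.array(c['origin']); W[d<=0]=np.nan
    return W
def ray(u,v,z,c):
    r=R(c)@np.array([(u-c['cx'])/c['fx'],(v-c['cy'])/c['fy'],1]); o=np.array(c['origin'],float)
    return o+r*(z-o[2])/r[2]
E
python3 - <<'E'
from h import *
for n in('scene','top'):
    p,d,c=shot(n,n+'0'); print(n,c)
print(manip.read_state())
E
```

```text
scene {'fx': 514.2080586536832, 'fy': 514.2080586536832, 'cx': 322.5788720024598, 'cy': 208.9566205987506, 'origin': array([ -176.16644081, -1133.2083782 ,   650.96146464]), 'attitude': array([-1.99133631,  0.01701086, -0.58336859])}
top {'fx': 391.74411882367986, 'fy': 391.74411882367986, 'cx': 311.80042038804197, 'cy': 200.70092909217044, 'origin': array([ 335.85367113,  -62.26974056, 1108.85745776]), 'attitude': array([-2.92470979e+00, -6.83916159e-04, -1.48965657e+00])}
{'clock': 0.1, 'joints': array([ 1.20040939e+00,  3.00434321e-01,  1.52150844e+00, -6.10615801e-06,
        1.32069492e+00, -6.66113017e-02]), 'qd': array([-2.10374119e-03, -6.34029785e-04,  4.59489018e-05,  1.28745644e-03,
        1.72491294e-03, -4.80272951e-04]), 'effort': array([ 1.58949773e-03, -5.32643652e+01, -3.53283548e+01,  7.09891599e-02,
        2.34922307e-02, -8.14880946e-05]), 'eef_pos': array([164.44534785, 524.59884199, 204.9372309 ]), 'eef_rot': array([-3.14054955e+00, -6.36575348e-05,  2.83781850e+00]), 'wrist_force': array([0.76931387, 0.32746109, 0.76757835]), 'moment': array([-0.01285684,  0.01837324,  0.02039743]), 'finger_force': 0.0, 'finger_gap': 93.92108803356926}
```

View pics/top0.png

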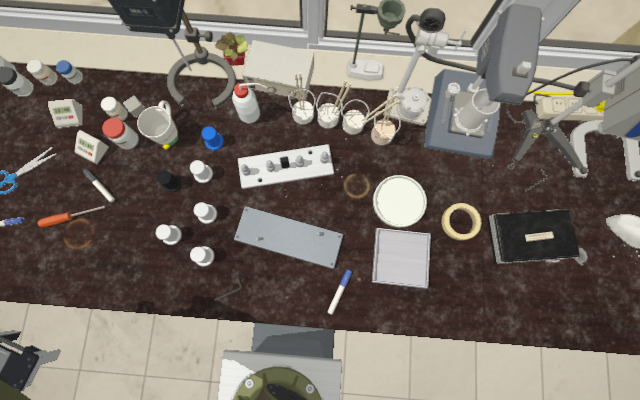

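View pics/scene0.png

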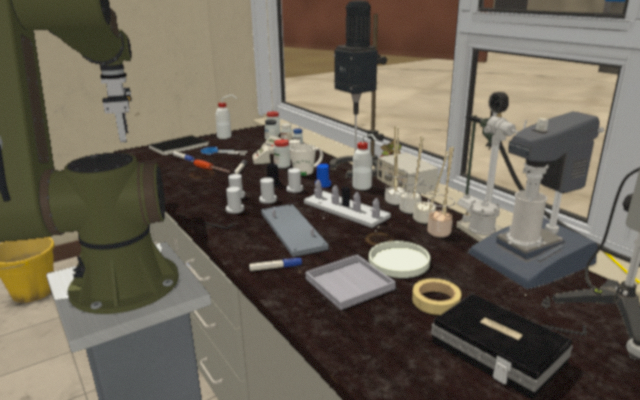

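The top view shows the plate with its black bar at (285,163) and the base at (289,237). The tray is at (402,258), the dish at (400,201) and the tape at (461,222). Ferrule candidates are the silver ones at (201,172), (205,212), (169,234) and (203,256). The look-alikes are black at (168,181) and blue at (212,138), and other bottles stand at (118,133) and (114,108). I choose the four bare-metal ones.

```bash
cat > m.py <<'E'
from h import *
z=np.load('pics/top_last.npz'); p,d=z['p'],z['d']; c={k:z[k] for k in('fx','fy','cx','cy','origin','attitude')}
W=cloud(d,c)
print('table z',np.nanmedian(W[255:275,280:300,2]),np.nanmedian(W[190:200,230:240,2]))
for u,v in((201,172),(205,212),(169,234),(203,256),(168,181),(212,138)):
    w=W[v-25:v+20,u-22:u+22].reshape(-1,3); q=p[v-25:v+20,u-22:u+22].reshape(-1,3)
    m=(w[:,2]>62)&(w[:,2]<76)
    t=w[m]; 
    if len(t): (x,y),r=cv2.minEnclosingCircle(t[:,:2].astype(np.float32)); print((u,v),len(t),t.mean(0).round(1),(round(x,1),round(y,1),round(r,1)),q[m].mean(0).round())
# plate: top face z ~12
def rect(u0,u1,v0,v1,z0,z1):
    S=W[v0:v1,u0:u1].reshape(-1,3); m=(S[:,2]>z0)&(S[:,2]<z1); t=S[m][:,:2].astype(np.float32)
    r=cv2.minAreaRect(t); return r,m.sum(),np.median(S[m][:,2])
print('plate',rect(225,345,135,195,7,17))
print('base',rect(225,350,200,272,10,20))
print('bar',rect(270,300,150,180,64,85))
for n,(u0,u1,v0,v1) in dict(tray=(365,440,222,295),dish=(365,435,170,232),tape=(435,490,200,245)).items(): print(n,rect(u0,u1,v0,v1,12,32))
E
python3 m.py
```

```text
table z -0.1953210138972281 0.2634355810989746
(201, 172) 161 [634.3 282.1  68.1] (635.3, 282.1, 20.4) [229. 229. 225.]
(205, 212) 173 [516.9 253.4  67.8] (517.1, 254.1, 20.2) [228. 228. 224.]
(169, 234) 182 [448.  344.9  67.7] (428.2, 314.5, 57.8) [229. 230. 226.]
(203, 256) 185 [396.7 245.4  67.8] (396.8, 246.0, 20.1) [233. 233. 229.]
(168, 181) 174 [598.2 368.7  68. ] (598.8, 369.8, 20.9) [45. 44. 46.]
(212, 138) 160 [736.8 263.4  67.8] (738.4, 263.7, 21.2) [ 46. 118. 211.]
plate (((676.5888061523438, 44.09123229980469), (93.2904052734375, 270.0916442871094), 14.154027938842773), np.int64(2275), np.float64(12.227654451071203))
base (((464.8631591796875, -6.471405029296875), (334.06939697265625, 100.37326049804688), 78.54935455322266), np.int64(3579), np.float64(14.965931188281957))
bar (((675.6900024414062, 40.66135025024414), (15.529644966125488, 82.35250091552734), 15.40628719329834), np.int64(62), np.float64(72.77943194052955))
tray (((450.48101806640625, -303.1253662109375), (150.85887145996094, 176.8173828125), 88.37401580810547), np.int64(420), np.float64(18.195437851706288))
dish (((590.1939697265625, -292.8468017578125), (163.92823791503906, 149.85888671875), 4.553509712219238), np.int64(339), np.float64(18.183843876522587))
tape (((556.7537841796875, -480.3836669921875), (101.1405258178711, 130.12481689453125), 20.344751358032227), np.int64(581), np.float64(23.857830971991916))
```

Run:
```python
import cv2
a=cv2.imread('pics/top0.png')[120:280,140:350]; cv2.imwrite('pics/crop0.png',cv2.resize(a,None,fx=3.7,fy=3.7,interpolation=cv2.INTER_CUBIC))
```

```text
(no output)
```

View pics/crop0.png

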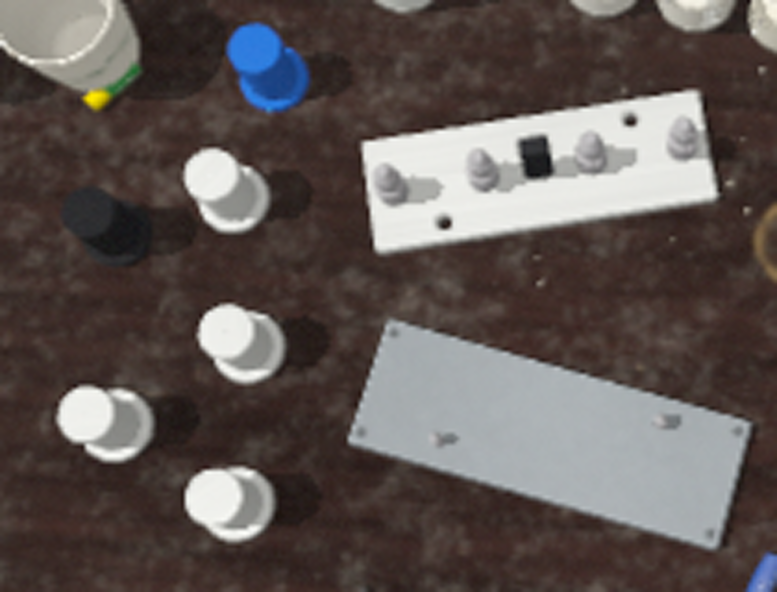

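The crop confirms four plain metal ferrules. The black one is at crop (105,225) and the blue one at (268,65). The plate's holes and the base's pins point the same way round. I'll move over the plate and take a close look.

Emit:
jog_arm(
  plan=[0.512,-0.48,0.075,0,0,-58.3,0.512,-0.48,0.075,0,0,-58.3,0.512,-0.48,0.075,0,0,-58.3,0.512,-0.48,0.075,0,0,-58.3,0.512,-0.48,0.075,0,0,-58.3,0.512,-0.48,0.075,0,0,-58.3,0.512,-0.48,0.075,0,0,-58.3,0.512,-0.48,0.075,0,0,-58.3,0.512,-0.48,0.075,0,0,-58.3,0.512,-0.48,0.075,0,0,-58.3,0.512,-0.48,0.075,0,0,-58.3,0.512,-0.48,0.075,0,0,-58.3,0.512,-0.48,0.075,0,0,-58.3,0.512,-0.48,0.075,0,0,-58.3,0.512,-0.48,0.075,0,0,-58.3,0.512,-0.48,0.075,0,0,-58.3,0.512,-0.48,0.075,0,0,-58.3,0.512,-0.48,0.075,0,0,-58.3,0.512,-0.48,0.075,0,0,-58.3,0.512,-0.48,0.075,0,0,-58.3],
  claw=0.06,
)

```text
clock: 2.1
eef_pos: [676.2, 45.5, 280.9]
eef_rot: [3.141, 0.0, 1.821]
wrist_force: [0.2, 0.1, 0.0]
finger_gap: 60.0
finger_force: 0.0
```

Run:
```python
from h import *
p,d,c=shot('wrist','w1'); print(c)
```

```text
{'fx': 336.69131342569926, 'fy': 336.69131342569926, 'cx': 323.75580837573216, 'cy': 195.4206393650528, 'origin': array([659.1462769 , 114.70326298, 458.70538527]), 'attitude': array([ 2.89353051e+00, -1.87776922e-03,  2.50699351e-01])}
```

View pics/w1.png

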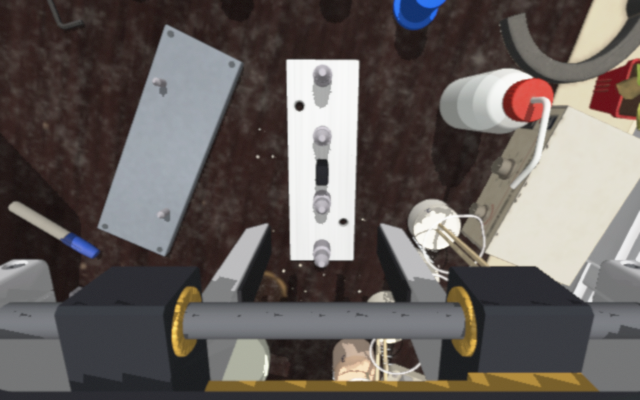

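The wrist view shows the plate centred at about (322,160), with holes at (299,106) and (344,221). The base is at left, with pins at about (160,84) and (163,215). The bottle and rack at right need a clearance check.

Run:
```python
from h import *
z=np.load('pics/wrist_last.npz'); p,d=z['p'],z['d']; c={k:z[k] for k in('fx','fy','cx','cy','origin','attitude')}
W=cloud(d,c); g=cv2.cvtColor(p,cv2.COLOR_RGB2GRAY)
def rect(u0,u1,v0,v1,z0,z1):
    m=np.zeros(g.shape,np.uint8); m[v0:v1,u0:u1]=1; m&=((W[...,2]>z0)&(W[...,2]<z1)).astype(np.uint8)
    n,l,s,_=cv2.connectedComponentsWithStats(m); k=1+s[1:,4].argmax(); m=l==k
    t=W[m][:,:2].astype(np.float32); return cv2.minAreaRect(t),np.median(W[m][:,2]),m
r,h,m=rect(280,365,50,265,8,16); print('plate',r,h)
r,h,mb=rect(90,250,20,260,11,19); print('base',r,h)
# holes: dark on plate
for (u,v) in((299,106),(344,221)):
    s=g[v-9:v+10,u-9:u+10]; k=(s<90); vv,uu=np.nonzero(k); print('hole',uu.mean()+u-9,vv.mean()+v-9,k.sum(),ray(uu.mean()+u-9,vv.mean()+v-9,12,c))
# bar top
S=W[150:195,305:340]; k=(S[...,2]>68)&(g[150:195,305:340]<70); print('bar',cv2.minAreaRect(S[k][:,:2].astype(np.float32)),np.median(S[k][:,2]))
k=(W[...,2]>25)&(W[...,2]<60)
for n,(u,v) in dict(A=(160,84),B=(163,215)).items():
    S=W[v-14:v+14,u-14:u+14].reshape(-1,3); q=S[S[:,2]>33]; print(n,len(q),q.mean(0),np.nanmax(S[:,2]),np.sort(S[:,2])[-6:].round(1))
zt=np.load('pics/top_last.npz'); ct={k:zt[k] for k in('fx','fy','cx','cy','origin','attitude')}; T=cloud(zt['d'],ct).reshape(-1,3)
a=np.radians(14.2); ex=np.array([np.cos(a),np.sin(a)]); ey=np.array([-ex[1],ex[0]])
dd=T[:,:2]-[676,44]; X=dd@ex; Y=dd@ey; k=(abs(X)<160)&(abs(Y)<70)&(T[:,2]>85); 
for x in range(0,160,15):
    kk=k&(X>=x)&(X<x+15); print(x,kk.sum(),T[kk,2].max() if kk.any() else '')
for n,R0 in dict(tray=(450,-303),dish=(590,-293)).items():
    e=T[(np.hypot(*(T[:,:2]-R0).T)<115)&(T[:,2]>14)&(T[:,2]<23)]; 
    q=e[(abs(e[:,0]-R0[0])<78+(n=='tray')*8)&(abs(e[:,1]-R0[1])<90)]; print(n,q.min(0),q.max(0),cv2.minAreaRect(q[:,:2].astype(np.float32)))
```

```text
plate ((675.4309692382812, 42.63551330566406), (90.25849914550781, 269.99273681640625), 14.042383193969727) 10.610223404525755
base ((468.81341552734375, 13.418869018554688), (289.69329833984375, 100.35326385498047), 78.54328918457031) 13.301757890341605
hole 299.0 105.58490566037736 53 [627.81248288 112.52689319  12.        ]
hole 342.9230769230769 221.15384615384616 26 [723.14023178 -23.96289387  12.        ]
bar ((675.6570434570312, 43.322242736816406), (12.490032196044922, 22.88006591796875), 10.124484062194824) 72.46479396911968
A 27 [455.91382209  97.05545521  34.93686071] 37.08666802469969 [37.  37.1  nan  nan  nan  nan]
B 20 [482.92770383 -68.59056208  35.06358681] 36.9357554886127 [36.9  nan  nan  nan  nan  nan]
0 0 
15 0 
30 0 
45 0 
60 0 
75 0 
90 0 
105 2 97.26180848638796
120 8 98.58488545281818
135 13 243.91991482601145
150 61 242.6133437590845
tray [ 364.10391294 -379.20604062   14.03204614] [ 534.65442145 -225.51993473   22.62419244] ((448.7792053222656, -302.9537353515625), (150.63836669921875, 171.91763305664062), 88.4159164428711)
dish [ 512.08040106 -365.93315294   14.25555907] [ 667.77132371 -217.30115157   22.88510574] ((594.9195556640625, -293.5867919921875), (152.06100463867188, 150.56036376953125), 12.701238632202148)
```

Plate centre is (675.4, 42.6) with yaw 14.0°, and base centre is (468.8, 13.4) with yaw -11.5°. The pins land within 1.5 mm of where they should be. The body has clearance beyond the plate, so I'll grasp the bar.

Emit:
jog_arm(
  plan=[-0.001,-0.0025,-0.1,0,0,0,-0.001,-0.0025,-0.1,0,0,0,-0.001,-0.0025,-0.18,0,0,0,-0.001,-0.0025,-0.2,0,0,0,-0.001,-0.0025,-0.22,0,0,0,-0.001,-0.0025,-0.24,0,0,0,-0.001,-0.0025,-0.24,0,0,0,-0.001,-0.0025,-0.24,0,0,0,-0.001,-0.0025,-0.24,0,0,0],
  claw=0.06,
)

```text
clock: 3.05
eef_pos: [676.2, 42.4, 42.1]
eef_rot: [3.139, 0.001, 1.82]
wrist_force: [-0.3, -0.4, 0.6]
finger_gap: 60.2
finger_force: 0.0
```

Emit:
jog_arm(
  plan=[0,0,0,0,0,0,0,0,0,0,0,0,0,0,0,0,0,0,0,0,0,0,0,0,0,0,0,0,0,0,0,0,0,0,0,0,0,0,0,0,0,0,0,0,0,0,0,0,0,0,0,0,0,0],
  claw=0,
  force=45,
)

```text
clock: 3.95
eef_pos: [675.4, 42.3, 40.4]
eef_rot: [-3.141, -0.0, 1.82]
wrist_force: [-3.0, -0.6, 1.8]
finger_gap: 15.3
finger_force: 45.0
```

Emit:
jog_arm(
  plan=[0,0,0.04,0,0,0,0,0,0.08,0,0,0,0,0,0.1,0,0,0,-0.04,-0.006,0.1,0,0,-5,-0.08,-0.011,0.1,0,0,-10,-0.12,-0.017,0.1,0,0,-15,-0.16,-0.023,0.1,0,0,-20,-0.19,-0.027,0.1,0,0,-23.5,-0.2065,-0.029,0.1,0,0,-25.5,-0.2065,-0.029,0.1,0,0,-25.5,-0.2065,-0.029,0.1,0,0,-25.5,-0.2065,-0.029,0.1,0,0,-25.5,-0.2065,-0.029,0.1,0,0,-25.5],
)

```text
clock: 5.25
eef_pos: [469.4, 13.4, 140.1]
eef_rot: [-3.141, -0.0, 1.376]
wrist_force: [0.2, 0.4, -7.1]
finger_gap: 15.3
finger_force: 45.0
```

Run:
```python
from h import *
p,d,c=shot('wrist','w2'); W=cloud(d,c); p2,d2,c2=shot('top','t2'); T=cloud(d2,c2)
print(manip.read_state()['eef_pos'])
m=(T[...,2]>105)&(T[...,2]<125); m[:,:225]=0;m[:,355:]=0; n,l,s,_=cv2.connectedComponentsWithStats(m.astype(np.uint8)); m=l==1+s[1:,4].argmax()
print('top',cv2.minAreaRect(T[m][:,:2].astype(np.float32)),np.median(T[m][:,2]))
```

```text
[469.28247373  13.36872616 140.14831816]
top ((453.2774658203125, -73.72483825683594), (88.66939544677734, 90.3306884765625), 78.89122772216797) 111.70139908938677
```

View pics/w2.png

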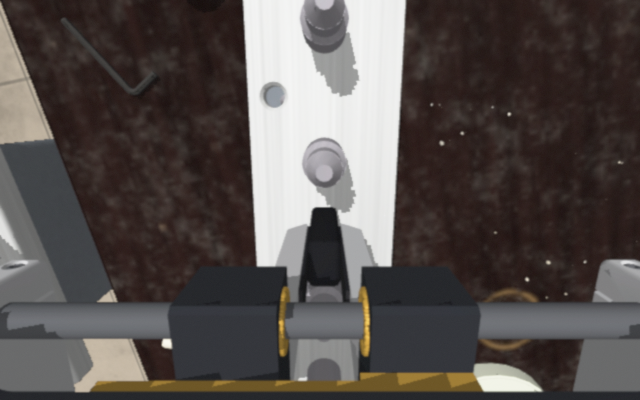

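The hole at (273,95) is visible, with base grey showing through it, and the plate edges run at u≈247 and 400.

Run:
```python
from h import *
z=np.load('pics/wrist_last.npz'); p,d=z['p'],z['d']; c={k:z[k] for k in('fx','fy','cx','cy','origin','attitude')}
W=cloud(d,c); g=cv2.cvtColor(p,cv2.COLOR_RGB2GRAY)
h=np.median(W[100:200,350:380,2]); print('h',h)
E=[]
for v in range(10,200,3):
    r=np.nonzero((W[v,:,2]>h-6)&(W[v,:,2]<h+6))[0]; E.append((ray(r[0]-.5,v,112,c)[:2],ray(r[-1]+.5,v,112,c)[:2]))
E=np.array(E)
for k in(0,1):
    f=cv2.fitLine(E[:,k].astype(np.float32),cv2.DIST_HUBER,0,.01,.01).ravel(); print('edge',np.degrees(np.arctan2(f[1],f[0]))%180-90,f[2:])
s=g[75:116,253:294]; m=((s<200)).astype(np.uint8); n,l,st,ce=cv2.connectedComponentsWithStats(m); k=l[20,20]; print(st[k],ce[k]+[253,75])
u,v=st[k][0]+253+(st[k][2]-1)/2,st[k][1]+75+(st[k][3]-1)/2; print('hole',ray(u,v,112,c))
# expected hole
a=np.radians(-11.46); print('expected', 468.8+np.cos(a)*-30-np.sin(a)*79, 13.4+np.sin(a)*-30+np.cos(a)*79)
cv2.imwrite('pics/hole.png',cv2.resize(p[60:130,235:310,::-1],None,fx=7,fy=7,interpolation=cv2.INTER_CUBIC))
```

```text
h nanTraceback (most recent call last):
  File "<stdin>", line 7, in <module>
IndexError: index 0 is out of bounds for axis 0 with size 0
```

```bash
cat > m2.py <<'E'
from h import *
import sys
z=np.load('pics/wrist_last.npz'); p,d=z['p'],z['d']; c={k:z[k] for k in('fx','fy','cx','cy','origin','attitude')}
W=cloud(d,c); g=cv2.cvtColor(p,cv2.COLOR_RGB2GRAY)
H=float(sys.argv[1]); print('h',np.nanmedian(W[100:200,360:380,2]))
E=[]
for v in range(10,200,3):
    r=np.nonzero(g[v,220:420]>170)[0]+220; E.append((ray(r[0]-.5,v,H,c)[:2],ray(r[-1]+.5,v,H,c)[:2]))
E=np.array(E)
for k in(0,1):
    f=cv2.fitLine(E[:,k].astype(np.float32),cv2.DIST_HUBER,0,.01,.01).ravel(); print('edge',np.degrees(np.arctan2(f[1],f[0]))%180-90,f[2:])
s=g[75:116,253:294]; m=((s<205)).astype(np.uint8); n,l,st,ce=cv2.connectedComponentsWithStats(m); k=l[20,20]; print(st[k],ce[k]+[253,75])
u,v=st[k][0]+253+(st[k][2]-1)/2,st[k][1]+75+(st[k][3]-1)/2; print('hole',ray(u,v,H,c))
a=np.radians(-11.46); print('expected', 468.8+np.cos(a)*-30-np.sin(a)*79, 13.4+np.sin(a)*-30+np.cos(a)*79)
cv2.imwrite('pics/hole.png',cv2.resize(p[60:130,235:310,::-1],None,fx=7,fy=7,interpolation=cv2.INTER_CUBIC))
E
python3 m2.py 112
```

```text
h 110.34308368263424
edge -11.197121 [440.73157  94.12899]
edge -11.317429 [528.3097   76.85242]
[  7   7  26  26 528] [272.68371212  94.26325758]
hole [456.32889147  98.07969369 112.        ]
expected 455.0941082551097 96.78554150137387
```

Emit:
jog_arm(
  plan=[-0.0008,-0.001,-0.02,0,0,-0.2,-0.0008,-0.001,-0.04,0,0,-0.2,-0.0008,-0.001,-0.055,0,0,-0.2,-0.0008,-0.001,-0.055,0,0,-0.2,-0.0008,-0.001,-0.055,0,0,-0.2,-0.0008,-0.001,-0.055,0,0,-0.2],
)

```text
clock: 5.95
eef_pos: [468.8, 12.3, 86.3]
eef_rot: [3.14, -0.0, 1.372]
wrist_force: [-0.2, -0.0, -6.9]
finger_gap: 15.9
finger_force: 45.0
```

```bash
python3 - <<'E'
from h import *
shot('wrist','w3'); print(manip.read_state()['eef_pos'])
E
python3 m2.py 57
```

```text
[468.78719155  12.28467294  86.33823582]
h 56.64565862765467
edge -11.458725 [440.21933  93.22002]
edge -11.53054 [528.91     78.54581]
[  7   7  26  26 535] [272.78317757  94.33084112]
hole [455.93404452  97.12835715  57.        ]
expected 455.0941082551097 96.78554150137387
```

View pics/hole.png

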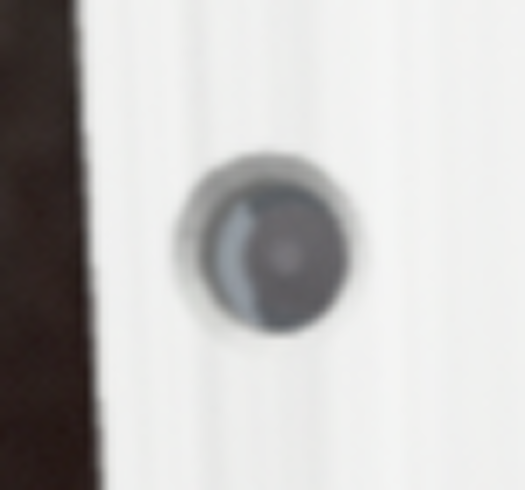

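The hole crop shows the pin tip through the hole at crop (285,258), which is pixel (275.7, 96.9).

Run:
```python
from h import *
z=np.load('pics/wrist_last.npz'); c={k:z[k] for k in('fx','fy','cx','cy','origin','attitude')}
for zz in (38,36.5): print(ray(275.2,96.4,zz,c))
```

```text
[454.86316243  97.00098154  38.        ]
[454.67513058  97.09838238  36.5       ]
```

Emit:
jog_arm(
  plan=[-0.001,0,0,0,0,0,-0.001,0,-0.005,0,0,0,-0.001,0,-0.01,0,0,0,-0.001,0,-0.015,0,0,0,-0.001,0,-0.02,0,0,0,-0.001,0,-0.024,0,0,0,-0.001,0,-0.026,0,0,0,-0.001,0,-0.026,0,0,0,-0.001,0,-0.026,0,0,0],
)

```text
clock: 6.9
eef_pos: [467.3, 12.3, 59.5]
eef_rot: [3.141, -0.0, 1.372]
wrist_force: [0.7, -0.1, -6.8]
finger_gap: 15.7
finger_force: 45.0
```

Emit:
jog_arm(
  plan=[0,0,-0.002,0,0,0,0,0,-0.004,0,0,0,0,0,-0.005,0,0,0,0,0,-0.005,0,0,0,0,0,-0.005,0,0,0],
)

```text
clock: 7.4
eef_pos: [467.4, 12.3, 55.3]
eef_rot: [3.141, -0.0, 1.372]
wrist_force: [-6.9, 0.4, 8.9]
finger_gap: 15.9
finger_force: 45.0
```

Emit:
jog_arm(
  plan=[0,0,0,0,0,0,0,0,0,0,0,0,0,0,0,0,0,0,0,0,0,0,0,0,0,0,0,0,0,0,0,0,0.05,0,0,0,0,0,0.1,0,0,0,0,0,0.15,0,0,0,0,0,0.2,0,0,0,-0.02,0.1,0.2,0,0,0,-0.04,0.2,0.2,0,0,0,-0.04,0.25,0.2,0,0,0,-0.04,0.25,0.2,0,0,0,-0.04,0.25,0.2,0,0,0,-0.04,0.25,0.2,0,0,0],
  claw=0.06,
)

```text
clock: 8.9
eef_pos: [425.9, 266.4, 254.1]
eef_rot: [-3.141, -0.0, 1.376]
wrist_force: [0.3, -0.3, 0.8]
finger_gap: 60.0
finger_force: 0.0
```

```bash
cat > m3.py <<'E'
from h import *
import sys
p,d,c=shot('top',sys.argv[1] if len(sys.argv)>1 else None); W=cloud(d,c)
hs=cv2.cvtColor(p,cv2.COLOR_RGB2HSV)
m=((W[...,2]>60)&(W[...,2]<76)&(hs[...,1]<40)&(hs[...,2]>150)&(W[...,0]<700)&(W[...,1]>150)).astype(np.uint8)
n,l,s,_=cv2.connectedComponentsWithStats(m)
for k in range(1,n):
    if s[k,4]>60:
        t=W[l==k]; (x,y),r=cv2.minEnclosingCircle(t[:,:2].astype(np.float32)); print('ferrule',s[k,:4],t.mean(0).round(1),round(x,1),round(y,1),round(r,1))
m=((W[...,2]>22)&(W[...,2]<31)&(hs[...,2]>150)&(W[...,0]<600)&(abs(W[...,1])<200)).astype(np.uint8)
n,l,s,_=cv2.connectedComponentsWithStats(m); k=1+s[1:,4].argmax(); t=W[l==k]; print('plate',cv2.minAreaRect(t[:,:2].astype(np.float32)),np.median(t[:,2]))
print(manip.read_state()['eef_pos'],manip.read_state()['eef_rot'])
E
python3 m3.py t3
```

```text
ferrule [190 160  15  15] [634.1 281.7  68. ] 634.7 282.0 20.2
ferrule [194 202  15  15] [516.6 253.   68. ] 517.1 253.6 20.3
ferrule [156 224  15  16] [447.7 344.4  67.6] 448.4 345.9 20.6
ferrule [190 247  16  15] [396.7 245.1  67.9] 396.5 246.5 20.9
plate ((469.3384704589844, 14.385978698730469), (270.513427734375, 90.65132904052734), 78.46585083007812) 27.081215390460102
[426.35404329 264.66224986 254.04065535] [-3.14098027e+00  2.88221168e-04  1.37562786e+00]
```

The plate is flush: its top reads 27 mm at (469,14) with yaw -11.5°. The four ferrules haven't moved. I'll pick the nearest one first.

Emit:
jog_arm(
  plan=[-0.032,-0.018,-0.05,0,0,0,-0.032,-0.018,-0.1,0,0,0,-0.032,-0.018,-0.13,0,0,0,-0.032,-0.018,-0.16,0,0,0,-0.032,-0.018,-0.19,0,0,0,-0.032,-0.018,-0.21,0,0,0,-0.032,-0.018,-0.2245,0,0,0,-0.032,-0.018,-0.2245,0,0,0,-0.032,-0.018,-0.2245,0,0,0,-0.032,-0.018,-0.2245,0,0,0],
)

```text
clock: 9.95
eef_pos: [395.8, 244.2, 30.9]
eef_rot: [3.14, -0.001, 1.371]
wrist_force: [0.5, 0.2, 0.4]
finger_gap: 60.0
finger_force: 0.0
```

Emit:
jog_arm(
  plan=[0,0,0,0,0,0,0,0,0,0,0,0,0,0,0,0,0,0,0,0,0,0,0,0,0,0,0,0,0,0,0,0,0,0,0,0],
  claw=0.03,
  force=25,
)

```text
clock: 10.55
eef_pos: [395.4, 244.4, 30.3]
eef_rot: [3.141, -0.0, 1.372]
wrist_force: [-0.4, -0.6, 6.2]
finger_gap: 39.5
finger_force: 25.0
```

Emit:
jog_arm(
  plan=[0,0,0.05,0,0,0,0,0,0.1,0,0,0,0,0,0.13,0,0,0,0,0,0.13,0,0,0,0,0,0.13,0,0,0],
)

```text
clock: 11.05
eef_pos: [395.1, 244.2, 159.6]
eef_rot: [3.142, -0.0, 1.372]
wrist_force: [-0.2, -0.3, -1.1]
finger_gap: 39.5
finger_force: 25.0
```

Run:
```python
from h import *
p,d,c=shot('wrist','w4'); print(manip.read_state()['eef_pos']); print(c['origin'],c['attitude'])
```

```text
[394.69594767 244.05596701 158.74037114]
[409.68193658 314.23474249 337.3642341 ] [ 2.89431531e+00 -1.38083767e-03 -1.98708052e-01]
```

View pics/w4.png

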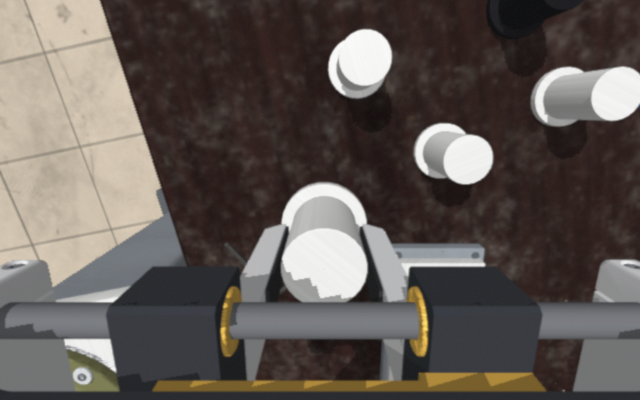

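The ferrule is held between the fingers, with the flange's far edge at (324,183) and the flange sides at u≈283 and 367.

```bash
cat > m4.py <<'E'
from h import *
import sys
# held ferrule: fit circle to the flange's far edge; arg: underside height below TCP
z=np.load('pics/wrist_last.npz'); p=z['p']; c={k:z[k] for k in('fx','fy','cx','cy','origin','attitude')}
s=manip.read_state(); zf=s['eef_pos'][2]-float(sys.argv[1])+8
g=cv2.cvtColor(p,cv2.COLOR_RGB2GRAY); pts=[]
for u in range(296,352,3):
    col=g[150:215,u].astype(int); v=150+np.nonzero(col>160)[0][0]-.5; pts.append(ray(u,v,zf,c)[:2])
pts=np.array(pts)
from scipy.optimize import least_squares
f=least_squares(lambda q:np.hypot(*(pts-q).T)-27,pts.mean(0)-[0,27],loss='soft_l1'); print('centre',f.x,'rms',np.sqrt(np.mean(f.fun**2)),'TCP',s['eef_pos'],'diff',f.x-s['eef_pos'][:2])
E
python3 m4.py 30
```

```text
centre [395.95929146 245.98238562] rms 0.1772977593060993 TCP [394.69594767 244.05596701 158.74037114] diff [1.26334379 1.92641861]
```

Emit:
jog_arm(
  plan=[0.007,-0.049,0,0,0,0,0.014,-0.098,0,0,0,0,0.021,-0.147,0,0,0,0,0.028,-0.196,0,0,0,0,0.035,-0.245,0,0,0,0,0.042,-0.294,0,0,0,0,0.049,-0.3453,0,0,0,0,0.049,-0.3453,0,0,0,0,0.049,-0.3453,0,0,0,0,0.049,-0.3453,0,0,0,0,0.049,-0.3453,-0.03,0,0,0,0.049,-0.3453,-0.045,0,0,0,0.049,-0.3453,-0.055,0,0,0,0.049,-0.3453,-0.065,0,0,0,0.049,-0.3453,-0.07,0,0,0,0.049,-0.3453,-0.07,0,0,0,0.049,-0.3453,-0.07,0,0,0],
)

```text
clock: 12.8
eef_pos: [444.5, -101.0, 90.4]
eef_rot: [3.141, 0.0, 1.372]
wrist_force: [-1.1, 0.7, -1.3]
finger_gap: 39.6
finger_force: 25.0
```

Light contact only. I'll lower toward the step in small increments.

Emit:
jog_arm(
  plan=[0,0,-0.003,0,0,0,0,0,-0.006,0,0,0,0,0,-0.008,0,0,0,0,0,-0.01,0,0,0,0,0,-0.01,0,0,0],
)

```text
clock: 13.3
eef_pos: [444.1, -101.0, 79.7]
eef_rot: [-3.141, -0.0, 1.372]
wrist_force: [-0.6, 0.4, -1.2]
finger_gap: 40.1
finger_force: 25.0
```

Underside is at 49.7 mm, past the step with no load, so this one is full size. I'll lower it the rest of the way and release.

Emit:
jog_arm(
  plan=[0,0,-0.005,0,0,0,0,0,-0.01,0,0,0,0,0,-0.015,0,0,0,0,0,-0.019,0,0,0,0,0,-0.0215,0,0,0,0,0,-0.0225,0,0,0,0,0,-0.0225,0,0,0],
)

```text
clock: 14.0
eef_pos: [444.3, -101.0, 57.5]
eef_rot: [3.142, 0.0, 1.372]
wrist_force: [-0.1, -0.4, -1.6]
finger_gap: 39.9
finger_force: 25.0
```

Emit:
jog_arm(
  plan=[0,0,0,0,0,0,0,0,0,0,0,0,0,0,0,0,0,0,0,0,0,0,0,0,0,0,0.05,0,0,0,0,0,0.1,0,0,0,0,0,0.13,0,0,0,0,0,0.13,0,0,0],
  claw=0.06,
)

```text
clock: 14.8
eef_pos: [445.8, -101.4, 191.5]
eef_rot: [3.135, 0.001, 1.372]
wrist_force: [1.1, 0.4, -0.6]
finger_gap: 59.8
finger_force: 0.0
```

```bash
python3 m3.py t4
```

```text
ferrule [190 160  15  15] [633.9 281.5  68.2] 634.9 281.8 20.2
ferrule [194 202  15  15] [516.5 253.   67.7] 516.9 253.3 20.2
ferrule [156 224  15  16] [448.2 345.4  67.8] 448.2 347.0 21.0
plate ((480.3343811035156, 69.46704864501953), (157.36566162109375, 90.45671844482422), 78.58406066894531) 26.880023591922964
[ 444.88047211 -101.18811846  188.94552277] [3.13803141e+00 3.77492774e-04 1.37177231e+00]
```

Emit:
jog_arm(
  plan=[0.01,0.049,0,0,0,0,0.02,0.098,0,0,0,0,0.03,0.147,0,0,0,0,0.04,0.196,0,0,0,0,0.05,0.245,0,0,0,0,0.06,0.294,0,0,0,0,0.0708,0.3431,0,0,0,0,0.0708,0.3531,-0.03,0,0,0,0.0708,0.3531,-0.06,0,0,0,0.0708,0.3531,-0.09,0,0,0,0.0708,0.3531,-0.12,0,0,0,0.0708,0.3531,-0.145,0,0,0,0.0708,0.3531,-0.1574,0,0,0,0.0708,0.3531,-0.1574,0,0,0,0.0708,0.3531,-0.1574,0,0,0,0.0708,0.3531,-0.1574,0,0,0],
)

```text
clock: 16.45
eef_pos: [515.6, 252.4, 31.2]
eef_rot: [3.14, -0.001, 1.372]
wrist_force: [-0.1, -1.1, 0.5]
finger_gap: 60.1
finger_force: 0.0
```

Emit:
jog_arm(
  plan=[0,0,0,0,0,0,0,0,0,0,0,0,0,0,0,0,0,0,0,0,0,0,0,0,0,0,0,0,0,0,0,0,0.05,0,0,0,0,0,0.1,0,0,0,0,0,0.13,0,0,0,0,0,0.13,0,0,0,0,0,0.13,0,0,0],
  claw=0.03,
)

```text
clock: 17.45
eef_pos: [514.8, 252.1, 159.6]
eef_rot: [-3.141, 0.0, 1.372]
wrist_force: [0.2, 0.1, -2.4]
finger_gap: 39.7
finger_force: 25.0
```

```bash
python3 - <<'E'
from h import *
shot('wrist')
E
python3 m4.py 30
```

```text
centre [515.858944   254.24744453] rms 0.203837956797582 TCP [514.44592945 251.84236564 158.57558257] diff [1.41301455 2.40507889]
```

Emit:
jog_arm(
  plan=[-0.01,-0.049,0,0,0,0,-0.02,-0.098,0,0,0,0,-0.03,-0.147,0,0,0,0,-0.04,-0.196,0,0,0,0,-0.05,-0.245,0,0,0,0,-0.0565,-0.283,0,0,0,0,-0.0565,-0.283,0,0,0,0,-0.0565,-0.283,0,0,0,0,-0.0565,-0.283,0,0,0,0,-0.0565,-0.283,-0.03,0,0,0,-0.0565,-0.283,-0.045,0,0,0,-0.0565,-0.283,-0.055,0,0,0,-0.0565,-0.283,-0.065,0,0,0,-0.0565,-0.283,-0.072,0,0,0,-0.0565,-0.283,-0.072,0,0,0,-0.0565,-0.283,-0.072,0,0,0],
)

```text
clock: 19.1
eef_pos: [458.8, -30.9, 88.4]
eef_rot: [3.141, -0.0, 1.372]
wrist_force: [0.1, 0.3, -1.7]
finger_gap: 39.7
finger_force: 25.0
```

Emit:
jog_arm(
  plan=[0,0,-0.002,0,0,0,0,0,-0.004,0,0,0,0,0,-0.005,0,0,0,0,0,-0.006,0,0,0,0,0,-0.006,0,0,0],
)

```text
clock: 19.6
eef_pos: [458.5, -30.9, 81.9]
eef_rot: [-3.141, 0.0, 1.372]
wrist_force: [0.4, 0.1, -0.6]
finger_gap: 39.8
finger_force: 25.0
```

Emit:
jog_arm(
  plan=[0,0,-0.002,0,0,0,0,0,-0.004,0,0,0,0,0,-0.005,0,0,0,0,0,-0.005,0,0,0,0,0,-0.005,0,0,0],
)

```text
clock: 20.1
eef_pos: [458.5, -30.9, 77.0]
eef_rot: [-3.141, 0.0, 1.372]
wrist_force: [0.3, -0.3, -2.0]
finger_gap: 39.7
finger_force: 25.0
```

Past the step unloaded, so full size again.

Emit:
jog_arm(
  plan=[0,0,-0.005,0,0,0,0,0,-0.01,0,0,0,0,0,-0.015,0,0,0,0,0,-0.0185,0,0,0,0,0,-0.0196,0,0,0,0,0,-0.0196,0,0,0],
)

```text
clock: 20.7
eef_pos: [458.4, -30.9, 57.5]
eef_rot: [-3.141, 0.0, 1.372]
wrist_force: [-2.1, 0.8, 2.8]
finger_gap: 40.0
finger_force: 25.0
```

Emit:
jog_arm(
  plan=[0,0,0,0,0,0,0,0,0,0,0,0,0,0,0,0,0,0,0,0,0,0,0,0,0,0,0.05,0,0,0,0,0,0.1,0,0,0,0,0,0.13,0,0,0,0,0,0.13,0,0,0],
  claw=0.06,
)

```text
clock: 21.5
eef_pos: [460.1, -31.1, 191.5]
eef_rot: [3.134, -0.0, 1.372]
wrist_force: [-0.2, -0.4, -0.6]
finger_gap: 60.1
finger_force: 0.0
```

```bash
python3 m3.py t5
```

```text
ferrule [190 160  15  15] [634.1 281.3  67.9] 634.9 281.7 20.4
ferrule [156 224  15  16] [448.3 345.8  67.6] 449.1 346.3 20.5
plate ((492.1119384765625, 128.1453094482422), (37.60358428955078, 89.71080017089844), 79.00332641601562) 27.115135178636365
[459.20715075 -30.99081165 188.89541886] [ 3.13807413e+00 -1.64050819e-04  1.37175917e+00]
```

Emit:
jog_arm(
  plan=[0.022,0.039,0,0,0,0,0.044,0.078,0,0,0,0,0.066,0.117,0,0,0,0,0.088,0.156,0,0,0,0,0.11,0.195,0,0,0,0,0.132,0.234,0,0,0,0,0.154,0.273,0,0,0,0,0.174,0.3118,0,0,0,0,0.174,0.3118,-0.03,0,0,0,0.174,0.3118,-0.06,0,0,0,0.174,0.3118,-0.09,0,0,0,0.174,0.3118,-0.12,0,0,0,0.174,0.3118,-0.145,0,0,0,0.174,0.3118,-0.1574,0,0,0,0.174,0.3118,-0.1574,0,0,0,0.174,0.3118,-0.1574,0,0,0,0.174,0.3118,-0.1574,0,0,0],
)

```text
clock: 23.25
eef_pos: [633.2, 281.2, 31.5]
eef_rot: [3.14, -0.001, 1.372]
wrist_force: [0.3, 0.2, 0.2]
finger_gap: 60.1
finger_force: 0.0
```

Emit:
jog_arm(
  plan=[0,0,0,0,0,0,0,0,0,0,0,0,0,0,0,0,0,0,0,0,0,0,0,0,0,0,0,0,0,0,0,0,0.05,0,0,0,0,0,0.1,0,0,0,0,0,0.13,0,0,0,0,0,0.13,0,0,0,0,0,0.13,0,0,0],
  claw=0.03,
)

```text
clock: 24.25
eef_pos: [632.4, 280.9, 159.6]
eef_rot: [-3.141, 0.0, 1.372]
wrist_force: [-0.6, -0.3, -0.6]
finger_gap: 39.4
finger_force: 25.0
```

```bash
python3 - <<'E'
from h import *
shot('wrist')
E
python3 m4.py 30
```

```text
centre [633.29616898 282.82242365] rms 0.23906125412605075 TCP [631.99438513 280.69678797 158.42341546] diff [1.30178385 2.12563567]
```

Emit:
jog_arm(
  plan=[-0.028,-0.04,0,0,0,0,-0.056,-0.08,0,0,0,0,-0.084,-0.12,0,0,0,0,-0.112,-0.16,0,0,0,0,-0.14,-0.2,0,0,0,0,-0.1568,-0.2273,0,0,0,0,-0.1568,-0.2273,0,0,0,0,-0.1568,-0.2273,0,0,0,0,-0.1568,-0.2273,0,0,0,0,-0.1568,-0.2273,-0.03,0,0,0,-0.1568,-0.2273,-0.045,0,0,0,-0.1568,-0.2273,-0.055,0,0,0,-0.1568,-0.2273,-0.065,0,0,0,-0.1568,-0.2273,-0.072,0,0,0,-0.1568,-0.2273,-0.072,0,0,0,-0.1568,-0.2273,-0.072,0,0,0],
)

```text
clock: 25.9
eef_pos: [476.0, 53.7, 88.4]
eef_rot: [3.141, -0.0, 1.372]
wrist_force: [0.9, -0.5, -1.2]
finger_gap: 39.4
finger_force: 25.0
```

Emit:
jog_arm(
  plan=[0,0,-0.002,0,0,0,0,0,-0.004,0,0,0,0,0,-0.005,0,0,0,0,0,-0.006,0,0,0,0,0,-0.006,0,0,0],
)

```text
clock: 26.4
eef_pos: [476.2, 53.7, 83.4]
eef_rot: [3.14, -0.001, 1.372]
wrist_force: [-4.3, 0.4, 16.1]
finger_gap: 39.5
finger_force: 25.0
```

Contact of about 17 N near the step height. It could be undersize or just caught, so I'll wiggle sideways under light pressure.

Emit:
jog_arm(
  plan=[0.001,0,0.0005,0,0,0,0.0015,0,0,0,0,0,0,0.0015,0,0,0,0,-0.0015,0,0,0,0,0,0,-0.0015,0,0,0,0,0.0015,0,0,0,0,0,0.0015,0.0015,0,0,0,0,-0.0015,0.0015,0,0,0,0,-0.0015,-0.0015,0,0,0,0,0.0015,-0.0015,0,0,0,0,0,0,0,0,0,0,0,0,0,0,0,0,0,0,0,0,0,0],
)

```text
clock: 27.7
eef_pos: [476.1, 53.4, 83.1]
eef_rot: [3.14, 0.0, 1.372]
wrist_force: [-4.8, -2.9, 12.6]
finger_gap: 39.2
finger_force: 25.0
```

It did not drop, so it's undersize. I'll unload, release and check its height from above.

Emit:
jog_arm(
  plan=[0,0,0.001,0,0,0,0,0,0.001,0,0,0],
)

```text
clock: 27.9
eef_pos: [476.0, 53.5, 83.4]
eef_rot: [3.141, 0.0, 1.372]
wrist_force: [-0.6, -1.5, 5.1]
finger_gap: 39.5
finger_force: 25.0
```

Emit:
jog_arm(
  plan=[0,0,0,0,0,0,0,0,0,0,0,0,0,0,0,0,0,0,0,0,0,0,0,0,0,0,0.05,0,0,0,0,0,0.1,0,0,0,0,0,0.107,0,0,0,0,0,0.107,0,0,0],
  claw=0.06,
)

```text
clock: 28.7
eef_pos: [476.3, 53.6, 191.2]
eef_rot: [3.139, -0.001, 1.372]
wrist_force: [-0.2, -0.8, -1.8]
finger_gap: 59.8
finger_force: 0.0
```

```bash
python3 m3.py t6
```

```text
ferrule [156 224  15  16] [448.3 345.5  67.8] 448.6 345.6 20.3
plate ((458.4372863769531, -37.337310791015625), (164.56509399414062, 90.2701187133789), 78.65691375732422) 26.942893138265163
[475.56946979  53.60905886 189.54004974] [-3.14157162e+00 -2.85439215e-05  1.37172131e+00]
```

Emit:
jog_arm(
  plan=[-0.005,0.049,0,0,0,0,-0.01,0.098,0,0,0,0,-0.015,0.147,0,0,0,0,-0.02,0.196,0,0,0,0,-0.025,0.245,0,0,0,0,-0.0289,0.2912,0,0,0,0,-0.0289,0.2912,-0.03,0,0,0,-0.0289,0.2912,-0.06,0,0,0,-0.0289,0.2912,-0.09,0,0,0,-0.0289,0.2912,-0.12,0,0,0,-0.0289,0.2912,-0.145,0,0,0,-0.0289,0.2912,-0.16,0,0,0,-0.0289,0.2912,-0.16,0,0,0,-0.0289,0.2912,-0.16,0,0,0,-0.0289,0.2912,-0.16,0,0,0],
)

```text
clock: 30.25
eef_pos: [447.3, 345.2, 31.1]
eef_rot: [3.14, -0.001, 1.372]
wrist_force: [-0.1, -0.1, -0.1]
finger_gap: 59.9
finger_force: 0.0
```

Emit:
jog_arm(
  plan=[0,0,0,0,0,0,0,0,0,0,0,0,0,0,0,0,0,0,0,0,0,0,0,0,0,0,0,0,0,0,0,0,0.05,0,0,0,0,0,0.1,0,0,0,0,0,0.13,0,0,0,0,0,0.13,0,0,0,0,0,0.13,0,0,0],
  claw=0.03,
)

```text
clock: 31.25
eef_pos: [446.6, 344.7, 159.6]
eef_rot: [-3.141, 0.0, 1.372]
wrist_force: [-0.8, 0.4, -1.6]
finger_gap: 40.0
finger_force: 25.0
```

```bash
python3 - <<'E'
from h import *
shot('wrist')
E
python3 m4.py 30
python3 - <<'E'
from h import *
p,d,c=shot('top','t7'); W=cloud(d,c)
for n,(x,y) in dict(g1=(476,54),g2=(459,-30),g3=(445,-101)).items():
    k=(np.hypot(W[...,0]-x,W[...,1]-y)<24)&(W[...,2]>80); print(n,k.sum(),np.nanmedian(W[k],0) if k.any() else '')
E
```

```text
centre [447.88269224 346.93901982] rms 0.17064750396467215 TCP [446.34465652 344.44892684 158.64145916] diff [1.53803572 2.49009298]
g1 226 [475.1642774   53.83366733 120.72405585]
g2 191 [459.22616721 -28.75579841  94.9537103 ]
g3 190 [445.14081688 -98.75474253  94.71192573]
```

Emit:
jog_arm(
  plan=[0.009,-0.045,0,0,0,0,0.018,-0.09,0,0,0,0,0.027,-0.135,0,0,0,0,0.036,-0.18,0,0,0,0,0.043,-0.2209,0,0,0,0,0.043,-0.2209,0,0,0,0,0.043,-0.2209,0,0,0,0,0.043,-0.2209,0,0,0,0,0.043,-0.2209,-0.03,0,0,0,0.043,-0.2209,-0.045,0,0,0,0.043,-0.2209,-0.055,0,0,0,0.043,-0.2209,-0.065,0,0,0,0.043,-0.2209,-0.072,0,0,0,0.043,-0.2209,-0.072,0,0,0,0.043,-0.2209,-0.072,0,0,0],
)

```text
clock: 32.85
eef_pos: [490.0, 124.0, 88.4]
eef_rot: [3.141, -0.0, 1.372]
wrist_force: [-0.6, 0.2, -0.4]
finger_gap: 40.2
finger_force: 25.0
```

Emit:
jog_arm(
  plan=[0,0,-0.002,0,0,0,0,0,-0.004,0,0,0,0,0,-0.005,0,0,0,0,0,-0.006,0,0,0,0,0,-0.006,0,0,0],
)

```text
clock: 33.35
eef_pos: [489.8, 123.9, 82.0]
eef_rot: [-3.141, 0.0, 1.372]
wrist_force: [0.3, 1.4, -1.3]
finger_gap: 39.8
finger_force: 25.0
```

Emit:
jog_arm(
  plan=[0,0,-0.002,0,0,0,0,0,-0.004,0,0,0,0,0,-0.005,0,0,0,0,0,-0.005,0,0,0,0,0,-0.005,0,0,0],
)

```text
clock: 33.85
eef_pos: [489.8, 123.9, 77.0]
eef_rot: [-3.142, 0.0, 1.372]
wrist_force: [-1.0, 0.5, -1.3]
finger_gap: 39.6
finger_force: 25.0
```

Full size. I'll lower it fully, release, and check all four.

Emit:
jog_arm(
  plan=[0,0,-0.005,0,0,0,0,0,-0.01,0,0,0,0,0,-0.015,0,0,0,0,0,-0.0185,0,0,0,0,0,-0.0196,0,0,0,0,0,-0.0196,0,0,0],
)

```text
clock: 34.45
eef_pos: [489.7, 123.9, 57.5]
eef_rot: [-3.141, 0.0, 1.372]
wrist_force: [-2.4, -0.7, 3.5]
finger_gap: 39.7
finger_force: 25.0
```

Emit:
jog_arm(
  plan=[0,0,0,0,0,0,0,0,0,0,0,0,0,0,0,0,0,0,0,0,0,0,0,0,0,0,0.05,0,0,0,0,0,0.1,0,0,0,0,0,0.15,0,0,0,0,0.04,0.15,0,0,0,0,0.08,0.15,0,0,0,0,0.1,0.15,0,0,0,0,0.1,0.15,0,0,0,0,0.1,0.15,0,0,0],
  claw=0.06,
)

```text
clock: 35.65
eef_pos: [489.7, 223.7, 207.2]
eef_rot: [-3.141, 0.0, 1.372]
wrist_force: [-0.3, -0.1, 0.1]
finger_gap: 59.7
finger_force: 0.0
```

```bash
cat > m5.py <<'E'
from h import *
import sys
p,d,c=shot('top',sys.argv[1]); W=cloud(d,c)
for n,(x,y) in dict(g0=(490,125),g1=(476,54),g2=(459,-30),g3=(445,-101)).items():
    k=(np.hypot(W[...,0]-x,W[...,1]-y)<24)&(W[...,2]>88)&(W[...,2]<130); print(n,k.sum(),np.nanmedian(W[k],0) if k.sum()>30 else '')
hs=cv2.cvtColor(p,cv2.COLOR_RGB2HSV)
m=((W[...,2]>60)&(W[...,2]<80)&(hs[...,1]<40)&(hs[...,2]>150)&(W[...,0]<700)&(W[...,1]>-400)).astype(np.uint8)
n,l,s,_=cv2.connectedComponentsWithStats(m)
for k in range(1,n):
    if s[k,4]>60: print('loose',W[l==k].mean(0).round(1),s[k])
print(manip.read_state()['eef_pos'])
E
python3 m5.py t8
```

```text
g0 187 [490.52788893 125.1495769   94.65249727]
g1 215 [475.53869998  53.89854201 121.39941313]
g2 186 [459.38446691 -28.5993004   95.00911445]
g3 185 [445.84617279 -98.87482589  94.99776362]
loose [467.8  49.7  62.1] [263 223  20  17  64]
[489.8266301  223.27652453 207.3091687 ]
```

View pics/t8.png

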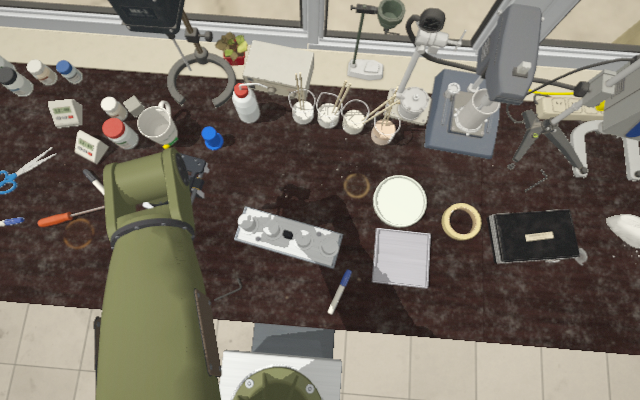

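All four stand on the gauge. g0, g2 and g3 are flush at 95 mm and g1 is part-way at 121 mm. Next I'll refine the tray centre (402,258) and dish centre (400,201).

Run:
```python
from h import *
z=np.load('pics/top_last.npz'); p,d=z['p'],z['d']; c={k:z[k] for k in('fx','fy','cx','cy','origin','attitude')}
g=cv2.cvtColor(p,cv2.COLOR_RGB2GRAY)
for n,(u,v) in dict(tray=(402,258),dish=(400,201)).items():
    m=(g>110).astype(np.uint8); m[:, :360]=0; m[:,442:]=0; q,l,s,ce=cv2.connectedComponentsWithStats(m,connectivity=4); k=l[v,u]; print(n,s[k])
    ct=cv2.findContours((l==k).astype(np.uint8),cv2.RETR_EXTERNAL,cv2.CHAIN_APPROX_NONE)[0][0][:,0]
    w=np.array([ray(a,b,19,c)[:2] for a,b in ct],np.float32); print(cv2.minAreaRect(w),cv2.minEnclosingCircle(w))
```

```text
tray [ 373  228   58   61 3054]
((436.0418701171875, -302.28564453125), (153.88482666015625, 151.82350158691406), 88.35637664794922) ((436.9400939941406, -302.8943176269531), 104.80852508544922)
dish [ 373  175   54   53 2240]
((595.9547729492188, -292.74407958984375), (152.24708557128906, 151.26292419433594), 2.723379135131836) ((595.960205078125, -291.61212158203125), 77.84547424316406)
```

Tray centre is (436, -302) and dish centre (596, -292), with sizes matching. Now I'll sort, starting with g0 into the tray.

Emit:
jog_arm(
  plan=[0,-0.05,0,0,0,0,0,-0.1,0,0,0,0,0,-0.1,0,0,0,0,0,-0.1,-0.04,0,0,0,0,-0.1,-0.08,0,0,0,0,-0.1,-0.11,0,0,0,0,-0.1,-0.135,0,0,0,0,-0.1,-0.15,0,0,0,0,-0.1,-0.15,0,0,0,0,-0.1,-0.15,0,0,0,0,-0.1,-0.15,0,0,0],
)

```text
clock: 36.8
eef_pos: [490.4, 123.9, 58.6]
eef_rot: [3.14, -0.001, 1.371]
wrist_force: [0.2, 0.6, 0.6]
finger_gap: 60.2
finger_force: 0.0
```

Emit:
jog_arm(
  plan=[0,0,0,0,0,0,0,0,0,0,0,0,0,0,0,0,0,0,0,0,0,0,0,0,0,0,0,0,0,0,0,0,0.03,0,0,0,0,0,0.06,0,0,0,0,0,0.1,0,0,0,0,0,0.125,0,0,0,0,0,0.125,0,0,0],
  claw=0.03,
)

```text
clock: 37.8
eef_pos: [491.1, 124.2, 185.6]
eef_rot: [3.136, -0.002, 1.372]
wrist_force: [-0.2, -0.0, -1.1]
finger_gap: 39.8
finger_force: 25.0
```

Emit:
jog_arm(
  plan=[-0.002,-0.048,0,0,0,0,-0.005,-0.096,0,0,0,0,-0.007,-0.144,0,0,0,0,-0.01,-0.192,0,0,0,0,-0.012,-0.24,0,0,0,0,-0.015,-0.288,0,0,0,0,-0.017,-0.336,0,0,0,0,-0.02,-0.384,0,0,0,0,-0.022,-0.432,0,0,0,0,-0.0228,-0.4604,0,0,0,0,-0.0228,-0.4604,0,0,0,0,-0.0228,-0.4604,-0.04,0,0,0,-0.0228,-0.4604,-0.08,0,0,0,-0.0228,-0.4604,-0.11,0,0,0,-0.0228,-0.4604,-0.135,0,0,0,-0.0228,-0.4604,-0.142,0,0,0,-0.0228,-0.4604,-0.147,0,0,0,-0.0228,-0.4604,-0.147,0,0,0,-0.0228,-0.4604,-0.147,0,0,0],
)

```text
clock: 39.7
eef_pos: [467.5, -336.7, 36.4]
eef_rot: [3.14, 0.001, 1.372]
wrist_force: [1.5, -0.5, -1.2]
finger_gap: 39.5
finger_force: 25.0
```

Emit:
jog_arm(
  plan=[0,0,-0.0005,0,0,0,0,0,-0.0005,0,0,0,0,0,-0.0005,0,0,0,0,0,-0.0005,0,0,0,0,0,-0.0005,0,0,0,0,0,0.04,0,0,0,0,0,0.08,0,0,0,0,0,0.12,0,0,0,0,0,0.15,0,0,0,-0.005,0.048,0.15,0,0,0,-0.01,0.096,0.15,0,0,0,-0.015,0.144,0.15,0,0,0,-0.02,0.192,0.15,0,0,0,-0.0227,0.2355,0.15,0,0,0,-0.0227,0.2355,0.15,0,0,0,-0.0227,0.2355,0.15,0,0,0,-0.0227,0.2355,0.15,0,0,0],
  claw=0.055,
)

```text
clock: 41.4
eef_pos: [444.5, -101.8, 185.5]
eef_rot: [3.141, 0.0, 1.371]
wrist_force: [-0.2, -0.6, 0.3]
finger_gap: 55.3
finger_force: 0.0
```

Emit:
jog_arm(
  plan=[0,0,-0.04,0,0,0,0,0,-0.08,0,0,0,0,0,-0.105,0,0,0,0,0,-0.12,0,0,0,0,0,-0.128,0,0,0,0,0,-0.128,0,0,0,0,0,-0.128,0,0,0],
  claw=0.06,
)

```text
clock: 42.1
eef_pos: [444.7, -101.6, 58.0]
eef_rot: [3.141, 0.0, 1.371]
wrist_force: [-0.3, 0.6, -0.2]
finger_gap: 59.9
finger_force: 0.0
```

Emit:
jog_arm(
  plan=[0,0,0,0,0,0,0,0,0,0,0,0,0,0,0,0,0,0,0,0,0,0,0,0,0,0,0,0,0,0,0,0,0.03,0,0,0,0,0,0.06,0,0,0,0,0,0.1,0,0,0,0,0,0.125,0,0,0,0,0,0.125,0,0,0],
  claw=0.03,
)

```text
clock: 43.1
eef_pos: [445.5, -101.3, 185.5]
eef_rot: [3.136, 0.001, 1.372]
wrist_force: [0.2, -0.6, -1.7]
finger_gap: 39.7
finger_force: 25.0
```

```bash
python3 m5.py t9
```

```text
g0 0 
g1 219 [475.53491116  54.00864266 121.08529012]
g2 25 
g3 0 
loose [466.9  49.5  62.6] [263 222  20  18  72]
loose [ 468.6 -334.2   71.6] [411 237  15  16 184]
[ 444.71822459 -101.0544905   183.20551625]
```

Emit:
jog_arm(
  plan=[-0.008,-0.048,0,0,0,0,-0.016,-0.096,0,0,0,0,-0.024,-0.144,0,0,0,0,-0.033,-0.192,0,0,0,0,-0.0413,-0.2355,0,0,0,0,-0.0413,-0.2355,0,0,0,0,-0.0413,-0.2355,0,0,0,0,-0.0413,-0.2355,-0.04,0,0,0,-0.0413,-0.2355,-0.08,0,0,0,-0.0413,-0.2355,-0.11,0,0,0,-0.0413,-0.2355,-0.135,0,0,0,-0.0413,-0.2355,-0.142,0,0,0,-0.0413,-0.2355,-0.1475,0,0,0,-0.0413,-0.2355,-0.1475,0,0,0,-0.0413,-0.2355,-0.1475,0,0,0],
)

```text
clock: 44.65
eef_pos: [403.6, -336.5, 35.9]
eef_rot: [3.14, 0.001, 1.372]
wrist_force: [-0.7, -0.2, -0.5]
finger_gap: 39.8
finger_force: 25.0
```

Emit:
jog_arm(
  plan=[0,0,0,0,0,0,0,0,0,0,0,0,0,0,0,0,0,0,0,0,0,0,0,0,0,0,0.04,0,0,0,0,0,0.08,0,0,0,0,0,0.12,0,0,0,0,0,0.15,0,0,0,0.009,0.049,0.15,0,0,0,0.018,0.098,0.15,0,0,0,0.027,0.147,0.15,0,0,0,0.036,0.196,0.15,0,0,0,0.045,0.245,0.15,0,0,0,0.0555,0.294,0.15,0,0,0,0.0555,0.3056,0.15,0,0,0,0.0555,0.3056,0.15,0,0,0,0.0555,0.3056,0.15,0,0,0],
  claw=0.05,
)

```text
clock: 46.35
eef_pos: [458.4, -31.7, 184.9]
eef_rot: [3.142, 0.0, 1.372]
wrist_force: [0.3, -0.3, 0.2]
finger_gap: 50.4
finger_force: 0.0
```

Emit:
jog_arm(
  plan=[0,0,-0.04,0,0,0,0,0,-0.08,0,0,0,0,0,-0.105,0,0,0,0,0,-0.12,0,0,0,0,0,-0.1275,0,0,0,0,0,-0.1275,0,0,0,0,0,-0.1275,0,0,0],
  claw=0.06,
)

```text
clock: 47.05
eef_pos: [458.9, -31.6, 58.2]
eef_rot: [3.141, -0.0, 1.371]
wrist_force: [-0.1, -0.2, 0.2]
finger_gap: 60.1
finger_force: 0.0
```

Emit:
jog_arm(
  plan=[0,0,0,0,0,0,0,0,0,0,0,0,0,0,0,0,0,0,0,0,0,0,0,0,0,0,0,0,0,0,0,0,0.03,0,0,0,0,0,0.06,0,0,0,0,0,0.1,0,0,0,0,0,0.125,0,0,0,0,0,0.125,0,0,0],
  claw=0.03,
)

```text
clock: 48.05
eef_pos: [459.8, -31.0, 185.5]
eef_rot: [3.136, -0.0, 1.372]
wrist_force: [-0.4, -0.6, -1.2]
finger_gap: 39.8
finger_force: 25.0
```

```bash
python3 m5.py t10
```

```text
g0 0 
g1 53 [465.77928443  45.8745028  119.12474991]
g2 0 
g3 0 
loose [ 468.8 -334.2   71.8] [411 237  15  16 183]
loose [ 404.9 -334.9   71.5] [411 261  15  16 187]
[458.93379045 -30.89250241 183.19891411]
```

Emit:
jog_arm(
  plan=[-0.005,-0.048,0,0,0,0,-0.01,-0.096,0,0,0,0,-0.015,-0.144,0,0,0,0,-0.02,-0.192,0,0,0,0,-0.0235,-0.2396,0,0,0,0,-0.0235,-0.2396,0,0,0,0,-0.0235,-0.2396,0,0,0,0,-0.0235,-0.2396,-0.04,0,0,0,-0.0235,-0.2396,-0.08,0,0,0,-0.0235,-0.2396,-0.11,0,0,0,-0.0235,-0.2396,-0.135,0,0,0,-0.0235,-0.2396,-0.142,0,0,0,-0.0235,-0.2396,-0.1475,0,0,0,-0.0235,-0.2396,-0.1475,0,0,0,-0.0235,-0.2396,-0.1475,0,0,0],
)

```text
clock: 49.6
eef_pos: [435.6, -270.4, 35.9]
eef_rot: [3.14, 0.001, 1.372]
wrist_force: [0.1, -0.5, -0.7]
finger_gap: 40.1
finger_force: 25.0
```

Emit:
jog_arm(
  plan=[0,0,0,0,0,0,0,0,0,0,0,0,0,0,0,0,0,0,0,0,0,0,0,0,0,0,0.04,0,0,0,0,0,0.08,0,0,0,0,0,0.12,0,0,0,0,0,0.15,0,0,0,0.006,0.049,0.15,0,0,0,0.012,0.098,0.15,0,0,0,0.018,0.147,0.15,0,0,0,0.024,0.196,0.15,0,0,0,0.03,0.245,0.15,0,0,0,0.036,0.294,0.15,0,0,0,0.0407,0.3241,0.15,0,0,0,0.0407,0.3241,0.15,0,0,0,0.0407,0.3241,0.15,0,0,0],
  claw=0.055,
)

```text
clock: 51.3
eef_pos: [475.6, 53.8, 184.9]
eef_rot: [-3.141, 0.0, 1.373]
wrist_force: [0.7, -0.2, -0.5]
finger_gap: 55.1
finger_force: 0.0
```

Emit:
jog_arm(
  plan=[0,0,-0.03,0,0,0,0,0,-0.06,0,0,0,0,0,-0.08,0,0,0,0,0,-0.095,0,0,0,0,0,-0.101,0,0,0,0,0,-0.101,0,0,0,0,0,-0.101,0,0,0],
  claw=0.06,
)

```text
clock: 52.0
eef_pos: [476.1, 53.1, 84.7]
eef_rot: [3.141, -0.0, 1.371]
wrist_force: [-0.3, 1.1, 0.6]
finger_gap: 60.1
finger_force: 0.0
```

Emit:
jog_arm(
  plan=[0,0,0,0,0,0,0,0,0,0,0,0,0,0,0,0,0,0,0,0,0,0,0,0,0,0,0,0,0,0,0,0,0.03,0,0,0,0,0,0.06,0,0,0,0,0,0.08,0,0,0,0,0,0.1,0,0,0,0,0,0.1,0,0,0],
  claw=0.03,
)

```text
clock: 53.0
eef_pos: [476.7, 53.7, 186.0]
eef_rot: [3.138, -0.001, 1.372]
wrist_force: [-0.6, 0.5, -1.4]
finger_gap: 39.4
finger_force: 25.0
```

```bash
python3 m5.py t11
```

```text
g0 0 
g1 0 
g2 0 
g3 0 
loose [ 468.5 -333.3   71.1] [410 237  16  16 196]
loose [ 436.9 -268.    71.8] [386 247  15  16 183]
loose [ 404.7 -333.2   71.4] [409 261  17  16 203]
[476.00415178  53.63037834 184.19748451]
```

Emit:
jog_arm(
  plan=[0.015,-0.044,0,0,0,0,0.03,-0.088,0,0,0,0,0.045,-0.132,0,0,0,0,0.06,-0.176,0,0,0,0,0.075,-0.22,0,0,0,0,0.09,-0.264,0,0,0,0,0.105,-0.308,0,0,0,0,0.119,-0.347,0,0,0,0,0.119,-0.347,0,0,0,0,0.119,-0.347,0,0,0,0,0.119,-0.347,-0.04,0,0,0,0.119,-0.347,-0.08,0,0,0,0.119,-0.347,-0.11,0,0,0,0.119,-0.347,-0.135,0,0,0,0.119,-0.347,-0.143,0,0,0,0.119,-0.347,-0.1485,0,0,0,0.119,-0.347,-0.1485,0,0,0,0.119,-0.347,-0.1485,0,0,0],
)

```text
clock: 54.85
eef_pos: [595.3, -293.4, 36.8]
eef_rot: [3.14, 0.001, 1.372]
wrist_force: [0.3, -1.0, -1.7]
finger_gap: 39.5
finger_force: 25.0
```

Emit:
jog_arm(
  plan=[0,0,-0.0005,0,0,0,0,0,-0.0005,0,0,0,0,0,-0.0005,0,0,0,0,0,-0.0005,0,0,0,0,0,0.04,0,0,0,0,0,0.08,0,0,0,0,0,0.12,0,0,0,0,0,0.17,0,0,0,-0.02,0.04,0.17,0,0,0,-0.04,0.08,0.17,0,0,0,-0.06,0.12,0.17,0,0,0,-0.08,0.16,0.17,0,0,0,-0.09,0.2,0.17,0,0,0,-0.1,0.24,0.17,0,0,0,-0.1,0.28,0.17,0,0,0,-0.1,0.32,0.17,0,0,0,-0.1,0.36,0.17,0,0,0,-0.1,0.4,0.17,0,0,0,-0.1,0.44,0.17,0,0,0,-0.1,0.48,0.17,0,0,0],
  claw=0.06,
)

```text
clock: 56.85
eef_pos: [494.5, 188.3, 205.7]
eef_rot: [3.141, -0.0, 1.372]
wrist_force: [1.4, -1.0, -0.5]
finger_gap: 60.4
finger_force: 0.0
```

```bash
python3 m5.py t12
python3 - <<'E'
from h import *
z=np.load('pics/top_last.npz'); p,d=z['p'],z['d']; c={k:z[k] for k in('fx','fy','cx','cy','origin','attitude')}; W=cloud(d,c)
m=((W[...,2]>22)&(W[...,2]<31)&(W[...,0]<600)&(abs(W[...,1])<170)).astype(np.uint8)
n,l,s,_=cv2.connectedComponentsWithStats(m); k=1+s[1:,4].argmax(); t=W[l==k]; print('plate',cv2.minAreaRect(t[:,:2].astype(np.float32)),np.median(t[:,2]))
cv2.imwrite('pics/fin.png',cv2.resize(p[140:300,220:480,::-1],None,fx=3,fy=3))
E
```

```text
g0 0 
g1 0 
g2 0 
g3 0 
loose [ 608.6 -260.    71.4] [384 184  16  15 182]
loose [ 468.5 -333.2   71.4] [410 237  16  16 196]
loose [ 436.8 -267.2   71.4] [385 247  16  16 192]
loose [ 404.7 -333.4   71.2] [409 261  17  16 203]
[494.10609002 192.6703468  205.57772578]
plate ((468.6757507324219, 14.269515991210938), (270.3803405761719, 90.64022064208984), 78.5479736328125) 26.914855683790847
```

View pics/fin.png

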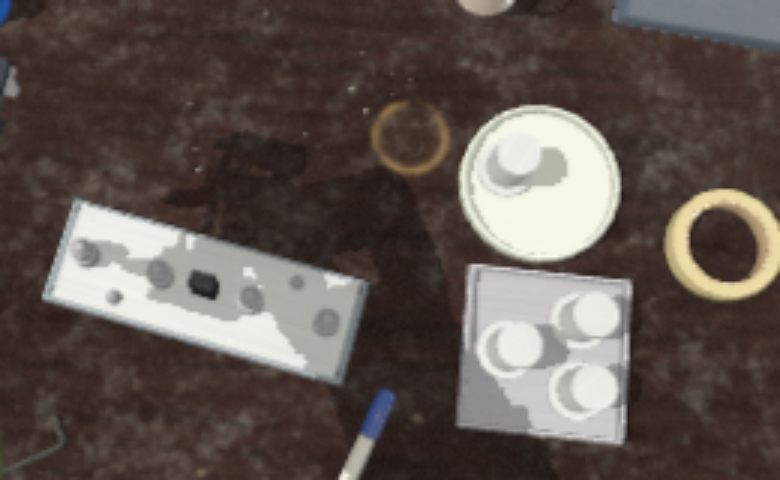

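The picture shows three ferrules standing in the tray at about (515,345), (595,318) and (592,390). The undersize one stands in the dish at (518,155), knocked aside from the centre but still inside. The plate is seated and the tape is untouched. I'll check once more that nothing has moved, then hand in.

```bash
python3 m5.py t13; python3 -c "
from cell import manip
print(manip.sign_off())"
```

```text
g0 0 
g1 0 
g2 0 
g3 0 
loose [ 608.6 -260.1   71.4] [385 184  15  15 179]
loose [ 468.6 -333.3   71.2] [410 237  16  16 193]
loose [ 436.8 -267.1   71.4] [385 247  16  16 191]
loose [ 404.5 -333.3   71.5] [409 261  17  16 203]
[494.22031924 190.16802522 205.404878  ]
the job is handed in; nothing more can be done
None
```

The job is done and handed in: the plate is seated flush on the base, all four ferrules stood on the gauge together, and then the three full-size ones went into the square tray and the one undersize into the round dish, with the tape left where it was.

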